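Shim the vice plate level

ROBOT

A 6-joint arm with a two-finger parallel gripper is mounted at the origin on the work surface. World frame = base frame: x ahead of the robot, y to its left, z up, the work surface at z = 0. Lengths are in m, angles in rad, forces in N, time in s.
With the tool pointing down it reaches from about 0.35 to 0.975 m from the base axis. Payload 7.1 kg.
Tool frame: the origin (TCP) lies midway between the tips of the shut fingers; the grasp point (between the pads) lies 19 mm behind it; z points along the fingers, y is the line along which they close (so a half turn about z gives the same grasp; the last joint's range is limited). The gripper opens to 88 mm and grips with 3 to 60 N. Pads are 20 mm wide; open, the fingers measure 115 mm over their backs; the gripper's body (75 mm by 178 mm) begins 61 mm behind the grasp point.
Start: joints at [1.233, 0.423, 1.63, -0, 1.089, -0.019], TCP at [0.196, 0.594, 0.223] pointing down, gripper open.
Joint ranges: [-3, 3], [-0.9, 2.11], [0.09, 2.58], [-1.31, 4.45], [0.11, 2.69], [-2.54, 2.54]. Speed limits (rad/s): [2.39, 2.39, 3.01, 3.14, 3.14, 3.14].

INTERFACE

Orientations are given as a unit quaternion [w, x, y, z].
In Python, from station import manip, kin, viewer, nets gives the robot as it stands. Calls block until the motion is done:
- manip.move_pose(position, orientation): joint-space move of the TCP to a pose.
- manip.movel(position, frame=None, v=0.15, until_force=None): straight line of the TCP; frame=None keeps the orientation; v is the mean speed in m/s. With until_force (N) it stops when the force on the tool has changed by that much, and returns True; else False.
- manip.movej(angles): joint-space move.
- manip.command_gripper(opening): opening from 0.0 (shut) to 1.0 (fully open); the grip force is fixed at half the most; returns when the fingers have stopped.
- manip.wait(seconds).
- kin.inverse_kinematics(position, orientation): joint angles nearest the present ones, or None.
- viewer.read_camera(name): name is "scene" or "top"; returns the picture (420x560x3 uint8, red, green, blue); there is no depth.
- viewer.camera_info(name): a dict with "intrinsics" (3x3 intrinsics, pixels), "T" (4x4, takes a point from camera to world coordinates). Camera axes: x right, y up, looking along -z (the intrinsics and any distortion apply to the point x, -y, -z); pixel columns grow to the right and rows downward; lengths in m; the calibration is good to about 2 mm. A picture is of the moment at which its call begins. camera_info takes no time and is no camera call.
A pose or a line that the arm cannot do raises manip.MotionError and nothing moves.
- manip.job_done(): hands the job in; it is judged then, once.
Trained networks look in the newest picture that a camera, given by its name, has taken for a name from the list of things; names that differ only in an ending like _2 or _b are one class to them, and where a whole thing is asked for, a point or a joint stands for the part that bears it (a point fixed in the world has none). Each returns a list of dicts, best first, with "conf" (0 to 1); they miss things now and then, are a little off and sometimes report something else, mostly with a low value. They report only what shows in the picture. A call takes as long as a camera call.
- nets.recognise(camera, query): "bbox" ([centre column, centre row, width, height] in pixels, round what is visible of it).
Readings, each from a call of its own:
- manip.get_time(): time.
- manip.get_joint_pos(): joint angles.
- manip.get_qvel(): joint speeds.
- manip.get_effort(): joint torques, N m.
- manip.get_tcp_pos(): TCP position.
- manip.get_ee_rot(): TCP orientation.
- manip.get_ft_force(): force on the tool from outside, world axes, zero at the start.
- manip.get_ft_torque(): the same for the moment, N m.
- manip.get_grip_width(): opening from 0.0 (shut) to 1.0 (fully open).
- manip.get_finger_force(): force on a finger pad.
Only numpy, scipy, OpenCV 4.12 (cv2) and the standard library are available. Lean on these libraries where they do the work, as an engineer would, in place of code of your own. Each camera call takes 0.05 s, during which the arm holds its last target. There are 200 camera calls.

TASK

The green plate that carries the vice sags at one corner. Lay the wooden wedge flat on the bench and slide it, thin end first, under the foot of that low corner until the bubble of the spirit level on the plate stands between its two marks, then let go and leave it there. Handle the soft wedge gently, keep the robot off the plate, vice and level (the vice handle overhangs the corner, so come in with the tool slanting), and leave the other things on the bench alone.

Things in the scene. Friction and masses are not known exactly. Their poses are not given: they have to be found in the camera images.
- wedge: The loose pine wedge, lying flat on the bench: 150 long, 34 wide, 3 thick at the thin end and 27 at the thick end (even slope, 0.16), 80 g. Origin: middle of its flat underside; x runs along it to the thin end, z is up. The soft wood bruises under more than 40 N of contact from the fingers (both pads together).
- wedge_tip (a point): Middle of the wedge's thin end, on its underside (75 mm along x from its origin).
- wedge_heel (a point): Middle of the wedge's thick end face, 13.5 mm above its underside (75 mm along -x from its origin).
- stand: Grey mount fixed to the bench, with pivot lugs and a stop post. Origin right below the foot of the low corner, at bench height (up to 4 mm above it, as the mount is packed up); z up, x along the pivot line, which lies 200 mm away at y = -200. The wedge is to be pushed along this frame's -y, coming from its +y side.
- foot (a point): Lowest point of the round steel foot (ball of 24 mm diameter) under the plate's low corner. It stands 6 mm above the stand's origin when the plate sags on its stop, and must come up 10 mm, to 16 mm, for the plate to be level.
- screw_end (a point): Outer end of the vice's screw, which overhangs the low corner: 73 mm out from the foot on the +y side of the stand, about 185 mm up when level. The screw head is 28 mm in diameter (underside about 170 mm up); a 10 mm cross handle 178 mm long lies level through it, along the stand's x. A gripper held upright over the thick end of the wedge would hit it.
- vial (a point): Middle of the yellow vial in the top of the aluminium spirit level (190 x 26 x 24), which is fixed on the plate square to the pivots. Two black marks lie 11.5 mm either side; the white bubble is 17 long.
- bubble (a joint): Where the bubble stands in the vial, in m from the middle: 0 is centred, within +-0.003 it is between the marks. Positive (0.020 at the start): it stands towards the pivots, so the corner is still low; negative: the corner is too high. It shifts 4 mm for each 2 mm of lift at the foot.
- packer: Bystander: flat pine strip, 150 x 34 x 18, equally thick all along; origin under its middle, x along it.
- hammer: Bystander: hammer lying on the bench.
- tin: Bystander: steel tin, 68 in diameter, 85 high; origin under its middle.
- stub: Bystander: upright stub of round steel bar, 38 in diameter, 70 high; origin under its middle.
- plate: Green plate with red vice and level, one piece, tipping freely about the pivots (origin on the pivot line, x along it, y towards the low corner). Plate 180 x 220, 16 thick: in the stand's frame x -45 to 135, y 15 to -205, underside 32 mm above the stand's origin when level. The vice stands over x = 0. The corner rests on the wedge with about 5 N once it is in; pushing it in takes some 5 to 12 N.

How it is judged:
By the outcome, as a careful person would: the job done as asked, in the order asked, and still so for the second after the job is handed in, with the robot touching nothing.
It also fails if it takes over 61 s, if anything falls off the work surface, if the arm or the gripper's body presses on something with over 40 N, if the wrist force passes 120 N, or if a joint passes its speed limit or range.

## Working session

There is one attempt and no reset: what is moved stays moved. The work goes in short steps, each a Python script; the robot and the scene stay as the last script left them, time stands still between calls to the robot, and variables do not carry over. Pictures are saved under pics/ and viewed, at most 10 in all, crops included, and the job is handed in when it is done.

```bash
mkdir -p pics; ls; python3 - <<'E'
from station import manip, kin, viewer, nets
import cv2
for c in ("scene","top"):
    im=viewer.read_camera(c); cv2.imwrite(f"pics/{c}0.png",cv2.resize(im[:,:,::-1],(800,600)))
    i=viewer.camera_info(c); print(c,i)
    for n in ["wedge","wedge_tip","wedge_heel","stand","foot","screw_end","vial","packer","hammer","tin","stub","plate"]:
        try: print(n,[([round(float(x)) for x in d["bbox"]],round(d["conf"],2)) for d in nets.recognise(c,n)[:2]])
        except Exception as e: print(n,e)
print(manip.get_time(),manip.get_ee_rot())
E
```

```text
pics
station.py
scene {'intrinsics': array([[494.28247424,   0.        , 281.7995578 ],
       [  0.        , 494.28247424, 209.64002331],
       [  0.        ,   0.        ,   1.        ]]), 'T': array([[-0.5385463 , -0.65222068,  0.53345672,  1.21067096],
       [ 0.84249819, -0.42646169,  0.32913101,  0.35251195],
       [ 0.0128328 ,  0.62668861,  0.77916411,  1.00514003],
       [ 0.        ,  0.        ,  0.        ,  1.        ]])}
wedge [([435, 259, 68, 40], 0.84)]
wedge_tip [([434, 258, 63, 39], 0.95)]
wedge_heel [([435, 259, 66, 37], 0.87)]
stand [([255, 180, 166, 151], 0.64), ([265, 179, 143, 151], 0.61)]
foot [([265, 179, 142, 152], 0.82), ([434, 258, 70, 37], 0.65)]
screw_end [([266, 181, 145, 150], 0.57)]
vial [([265, 180, 145, 149], 0.98)]
packer [([391, 307, 70, 36], 0.86)]
hammer [([259, 299, 95, 90], 0.93)]
tin [([177, 157, 26, 40], 0.7)]
stub []
plate [([264, 180, 144, 145], 0.96)]
top {'intrinsics': array([[530.00213064,   0.        , 281.19758982],
       [  0.        , 530.00213064, 212.0535147 ],
       [  0.        ,   0.        ,   1.        ]]), 'T': array([
[... 278 characters left out ...]
000000e+00,  0.00000000e+00,
         1.00000000e+00]])}
wedge [([155, 268, 64, 13], 0.6)]
wedge_tip [([153, 267, 67, 13], 0.95)]
wedge_heel [([155, 271, 62, 15], 0.71)]
stand [([333, 224, 147, 90], 0.76), ([153, 268, 64, 14], 0.53)]
foot [([333, 225, 151, 87], 0.94)]
screw_end [([333, 222, 149, 88], 0.57), ([154, 268, 64, 16], 0.53)]
vial [([333, 225, 149, 89], 0.58)]
packer [([170, 200, 61, 22], 0.94)]
hammer [([278, 140, 99, 38], 0.57), ([336, 224, 144, 84], 0.37)]
tin [([441, 241, 35, 29], 0.91)]
stub [([391, 286, 21, 16], 0.49), ([154, 268, 64, 17], 0.2)]
plate [([333, 225, 147, 84], 0.94), ([152, 268, 65, 15], 0.71)]
1.3 [ 4.09041774e-06  1.58745505e-01  9.87319535e-01 -1.35975829e-05]
```

View pics/scene0.png

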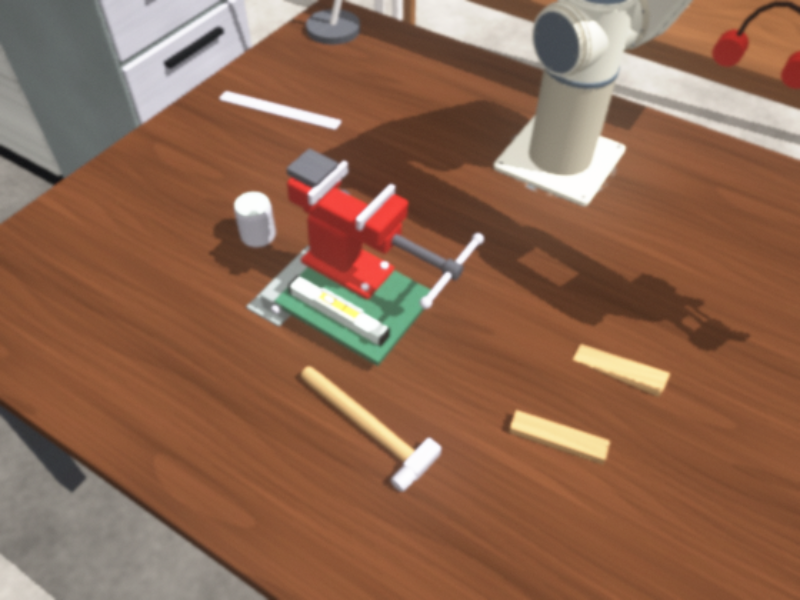

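View pics/top0.png

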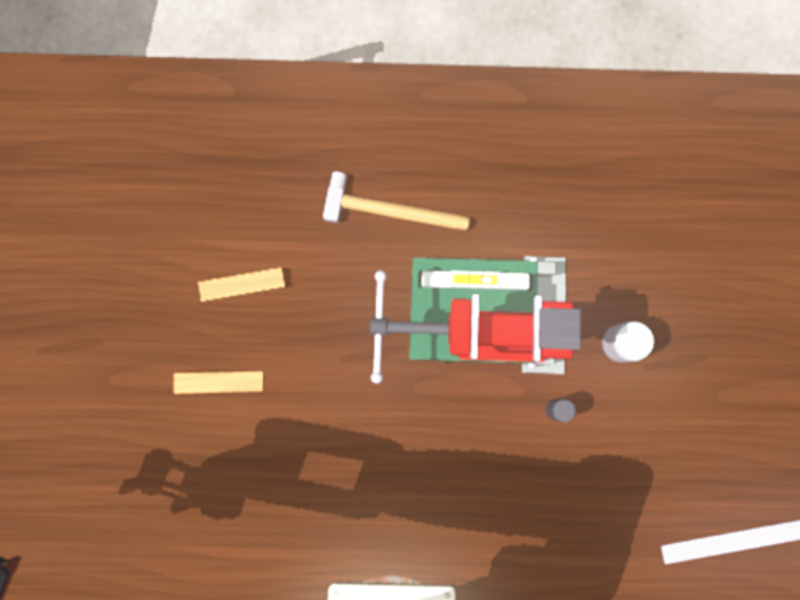

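```bash
cat > h.py <<'E'
import numpy as np, cv2
from station import manip, kin, viewer, nets
def px(c,p):
    i=viewer.camera_info(c);q=np.linalg.inv(i["T"])@np.r_[p,1];u=i["intrinsics"]@[q[0],-q[1],-q[2]];return u[:2]/u[2]
def ray(c,u,z):
    i=viewer.camera_info(c);T=i["T"];d=np.linalg.inv(i["intrinsics"])@[u[0],u[1],1];d=T[:3,:3]@[d[0],-d[1],-d[2]]
    o=T[:3,3];return o+d*(z-o[2])/d[2]
E
python3 - <<'E'
from h import *
s=viewer.read_camera("scene");t=viewer.read_camera("top")
def crop(im,c,r,w,h,f): return cv2.resize(im[r:r+h,c:c+w,::-1],None,fx=f,fy=f,interpolation=cv2.INTER_CUBIC)
a=crop(s,350,230,130,100,3.0); b=crop(t,115,180,130,100,3.0)
c=crop(s,180,100,160,120,390/160); d=crop(t,250,170,160,120,390/160)
cv2.imwrite("pics/crops.png",np.vstack([np.hstack([a,b]),cv2.resize(np.hstack([c,d]),(780,292))]))
for z in (0,.02): print(z,ray("top",(155,268),z),ray("top",(170,200),z))
print(ray("top",(378*.7,327*.7),.18), ray("top",(411*.7,258*.7),.04),ray("top",(411*.7,360*.7),.04))
E
```

```text
0 [0.44761485 0.31202107 0.        ] [0.62352784 0.28240899 0.        ]
0.02 [0.44767855 0.3074464  0.02      ] [0.62100997 0.27826888 0.02      ]
[0.54157468 0.03077121 0.18      ] [ 0.67606697 -0.02030143  0.04      ] [ 0.49609981 -0.02484531  0.04      ]
```

View pics/crops.png

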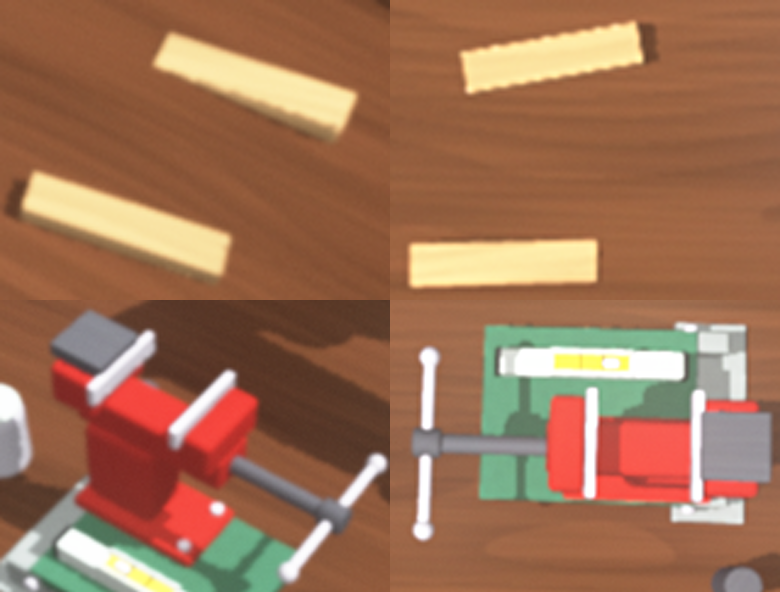

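Top view: the wedge is the lower strip (net px 154,268, thin end to the right, towards the plate). The packer is the upper one at (170,200). The scene crop shows the wedge's thick end at the right. The low corner lies under the screw, at around (265,229). Next I'll fit the poses.

```bash
cat >> h.py <<'E'
from scipy.optimize import minimize, least_squares
W=np.array([[sx*.075,sy*.017,z] for sx,zt in((1,.003),(-1,.027)) for sy in(1,-1) for z in(0,zt)])
def wmask(im,c,near,r=55):
    h=cv2.cvtColor(im,cv2.COLOR_RGB2HSV);m=((h[...,0]>12)&(h[...,0]<32)&(im[...,0]>150)&(im[...,1]>115)).astype(np.uint8)
    u=px(c,[near[0],near[1],.01]);n,l,s,ce=cv2.connectedComponentsWithStats(m)
    k=min((i for i in range(1,n) if s[i,4]>150),key=lambda i:np.linalg.norm(ce[i]-u));return (l==k).astype(np.uint8),s[k]
def fitwedge(x0,cams=("top","scene")):
    M={c:wmask(viewer.read_camera(c),c,x0)[0] for c in cams}
    def cost(p):
        t=p[2]*.3;R=np.array([[np.cos(t),-np.sin(t)],[np.sin(t),np.cos(t)]]);P=W.copy();P[:,:2]=P[:,:2]@R.T+np.array(p[:2])
        f=0
        for c in cams:
            q=np.array([px(c,a) for a in P]);h=cv2.convexHull((q*8*4).astype(np.float32)).astype(np.int32)
            im=np.zeros((420*4,560*4),np.uint8);cv2.fillConvexPoly(im,h,1,shift=3)
            m=cv2.resize(M[c],None,fx=4,fy=4,interpolation=cv2.INTER_NEAREST)
            f+=1-(im&m).sum()/max(1,(im|m).sum())
        return f
    p0=np.array([x0[0],x0[1],x0[2]/.3]);S=[p0]+[p0+d for d in np.diag([.015,.015,.3])]
    r=minimize(cost,p0,method="Nelder-Mead",options=dict(initial_simplex=S,maxiter=70,xatol=3e-4,fatol=1e-3))
    return np.r_[r.x[:2],r.x[2]*.3],r.fun
E
python3 - <<'E'
from h import *
for yaw in(-1.57,1.57): print(fitwedge([.447,.31,yaw]))
for c in("top","scene"): print(wmask(viewer.read_camera(c),c,[.447,.31])[1])
# stand fit
def tilt(P,a,hp=.04):
    d=np.array(P)-[0,-.2,hp];ca,sa=np.cos(a),np.sin(a)
    return np.array([d[0],d[1]*ca+d[2]*sa-.2,-d[1]*sa+d[2]*ca+hp])
def F(p):
    x,y,t,yh,z=p;R=np.array([[np.cos(t),-np.sin(t),0],[np.sin(t),np.cos(t),0],[0,0,1]])
    w=lambda P:R@tilt(P,.05)+[x,y,z]
    o=[("top",(.135,.015,.048),(289,180.3)),("top",(-.045,.015,.048),(286.9,251.2)),
       ("top",(.084,yh,.185),(266,193)),("top",(-.084,yh,.185),(263.5,265.2)),
       ("scene",(.135,.015,.048),(264,249.5)),("scene",(-.045,.015,.048),(304,207)),
       ("scene",(.084,yh,.185),(298.6,212.4)),("scene",(-.084,yh,.185),(334.7,166.9))]
    return np.r_[np.concatenate([px(c,w(P))-u for c,P,u in o]),(yh-.06)/.005,(z-.002)/.002]
r=least_squares(F,[.54,-.04,0,.06,.002],x_scale=[.1,.1,.1,.01,.01]);print(r.x,np.round(r.fun,1))
E
```

```text
(array([ 0.44967703,  0.31578354, -1.50622485]), np.float64(0.21946557627932461))
(array([0.44901495, 0.32021069, 1.66113449]), np.float64(0.3987434007836854))
[121 259  64  17 981]
[ 401  240   69   37 1069]
[ 0.54261175 -0.03697313 -0.01136332  0.06229484 -0.00153588] [-0.1 -0.  -0.6  0.1 -0.4 -1.4 -1.   0.6 -0.1  2.5 -0.  -4.  -1.6 -0.1
  0.5 -1.2  0.5 -1.8]
```

```bash
cat >> h.py <<'E'
from scipy.spatial.transform import Rotation as Ro
T=-0.011; FOOT=np.array([.5426,-.037]); EX=np.array([np.cos(T),np.sin(T),0]); EY=np.array([-np.sin(T),np.cos(T),0]); EZ=np.array([0,0,1.])
def quat(z,y):
    z=z/np.linalg.norm(z);q=Ro.from_matrix(np.c_[np.cross(y,z),y,z]).as_quat();return [float(q[3]),*map(float,q[:3])]
def S(x,y,z): return (np.r_[FOOT,0]+EX*x+EY*y+EZ*z).tolist()   # point in stand frame, z over bench
E
python3 - <<'E'
from h import *
q=quat(-EZ,EY)
yw=.330+.037; w=np.array([.450,.316])-FOOT
print("wedge in stand",w@np.c_[EX[:2],EY[:2]])
xs=-.135
print(kin.inverse_kinematics(S(xs,yw,.12),q))
th=np.radians(45)
for s in(1,-1):
  for y in (.45,.3,.06): print(s,y,kin.inverse_kinematics(S(0,y,.009),quat(-EZ*np.cos(th)-EY*np.sin(th),s*EX)))
manip.command_gripper(60/88)
manip.move_pose(S(xs,yw,.12),q)
manip.movel(S(xs,yw,.005))
print(manip.movel(S(-.045,yw,.005),v=.06,until_force=20), manip.movel(S(-.027,yw,.005),v=.03,until_force=20), manip.get_ft_force())
manip.movel(S(-.045,yw,.005)); manip.movel(S(-.06,yw,.15),v=.25)
print(manip.get_tcp_pos(),manip.get_time(),fitwedge([.54,.316,-1.58]))
cv2.imwrite("pics/a.png",np.hstack([viewer.read_camera("top")[100:400,60:360,::-1],viewer.read_camera("scene")[100:400,180:480,::-1]]))
E
```

```text
wedge in stand [-0.09647732  0.35196006]
[ 6.55394518e-01  4.31628701e-01  1.91263482e+00 -4.44089210e-16
  7.97329133e-01 -9.04401809e-01]
1 0.45 [ 0.84042305  1.07536879  1.1366198  -0.48467933  1.57409441  1.01449959]
1 0.3 [ 0.70474443  0.9545362   1.44547367 -0.57700871  1.36124937  1.0226555 ]
1 0.06 [ 0.3973913   0.84431004  1.77254773 -0.82683695  1.08004771  1.02241368]
-1 0.45 [ 0.84042305  1.07536879  1.1366198  -0.48467933  1.57409441 -2.12709307]
-1 0.3 [ 0.70474443  0.9545362   1.44547367 -0.57700871  1.36124937 -2.11893716]
-1 0.06 [ 0.3973913   0.84431004  1.77254773 -0.82683695  1.08004771 -2.11917898]
False False [ 0.39470644 -0.00641081 -0.64813313]
[0.48643465 0.33028259 0.14923963] 7.975 (array([ 0.54885986,  0.31472333, -1.56537268]), np.float64(0.17857384610921467))
```

View pics/a.png

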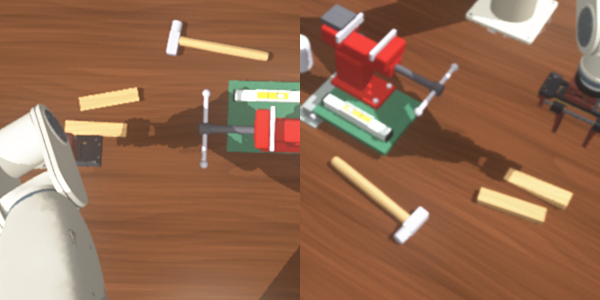

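Top view: the wedge now lies in line with the screw, thin end towards the plate, and the packer is untouched. Next I'll push from the heel with the tool slanting.

```bash
python3 - <<'E'
from h import *
th=np.radians(45);q=quat(-EZ*np.cos(th)-EY*np.sin(th),EX)
x=.001
manip.movel(S(-.1,.40,.25),v=.25)
manip.command_gripper(10/88)
manip.move_pose(S(x,.47,.15),q)
manip.movel(S(x,.47,.009))
print(manip.movel(S(x,.17,.009),v=.08,until_force=20),manip.get_ft_force())
for y in(.15,.13,.11,.09):
    h=manip.movel(S(x,y,.009),v=.03,until_force=22);print(y,h,np.round(manip.get_ft_force(),1))
    if h: break
print(manip.get_tcp_pos(),manip.get_time())
t=viewer.read_camera("top");s=viewer.read_camera("scene")
cv2.imwrite("pics/b.png",np.hstack([cv2.resize(t[150:270,230:390,::-1],(400,300),interpolation=2),cv2.resize(s[120:270,200:400,::-1],(400,300),interpolation=2)]))
E
```

```text
False [ 0.47176008 -0.06636938  0.66327948]
0.15 False [-0.1  0.2 -0.4]
0.13 False [0.9 7.2 0.6]
0.11 False [0.7 6.9 0.6]
0.09 False [0.7 6.4 1.5]
[0.5454836  0.05386811 0.00897773] 19.5417
```

View pics/b.png

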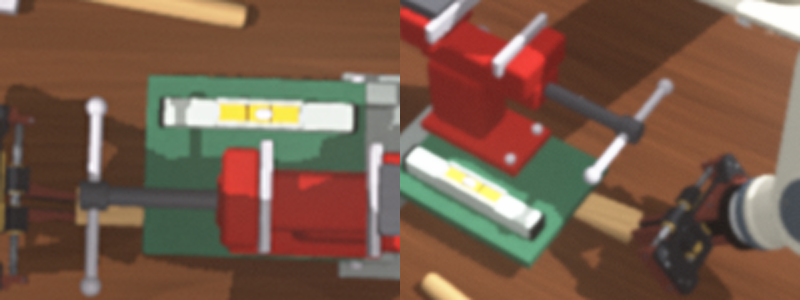

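The crop shows the wedge under the corner. The bubble sits at about column 263, with the vial's middle near 260, so it is close but still slightly to the pivot side. I'll measure it from the column profile.

```bash
cat >> h.py <<'E'
def vial(n=1):
    t=np.mean([viewer.read_camera("top").astype(float) for _ in range(n)],0)
    r=t[190:202,310:358];sat=(r[...,:2].mean(2)-r[...,2]);rows=np.argsort(sat.sum(1))[-3:]
    return np.round(sat[rows].mean(0)).astype(int), np.round(r[rows].sum(2).mean(0)).astype(int), rows+190
E
python3 - <<'E'
from h import *
for a in vial(): print(a.tolist())
t0=cv2.imread("pics/top0.png")
t0=cv2.resize(t0,(560,420),interpolation=cv2.INTER_AREA)[:,:,::-1].astype(float)[190:202,310:358]
s=t0[...,:2].mean(2)-t0[...,2];print(np.round(s[np.argsort(s.sum(1))[-3:]].mean(0)).astype(int).tolist())
E
```

```text
[2, 2, 2, 2, 2, 0, 2, 32, 124, 166, 162, 161, 160, 161, 162, 165, 166, 160, 129, 131, 167, 158, 112, 57, 36, 34, 35, 39, 80, 153, 170, 167, 164, 164, 164, 164, 166, 168, 148, 79, 10, -1, 2, 3, 3, 3, 3, 2]
[726, 726, 726, 726, 726, 726, 723, 698, 609, 567, 570, 572, 573, 572, 571, 568, 569, 551, 467, 470, 560, 577, 618, 675, 697, 697, 691, 643, 553, 560, 564, 566, 567, 568, 568, 567, 567, 564, 575, 608, 658, 707, 715, 715, 715, 714, 714, 716]
[197, 194, 193]
[0, 0, 0, 1, 0, 0, 11, 76, 138, 152, 151, 150, 149, 148, 148, 148, 149, 150, 148, 147, 146, 145, 145, 144, 144, 144, 122, 68, 34, 27, 24, 24, 29, 53, 99, 135, 136, 109, 35, 4, -1, 0, 0, 0, 0, 0, 0, 0]
```

```bash
python3 - <<'E'
from h import *
for y in(.083,.077):
    print(manip.movel(S(.001,y,.009),v=.03,until_force=22),np.round(manip.get_ft_force(),1))
    manip.wait(.3);a=vial(2);print(a[0].tolist());print(a[1].tolist())
t=viewer.read_camera("top")
cv2.imwrite("pics/c.png",cv2.resize(t[180:206,300:365,::-1],(780,312),interpolation=cv2.INTER_CUBIC))
print(fitwedge([.545,.12,-1.58],("scene",)))
E
```

```text
False [0.1 4.7 0. ]
[2, 2, 2, 2, 2, 1, 0, 23, 118, 167, 164, 162, 162, 162, 162, 163, 166, 165, 142, 117, 146, 115, 58, 33, 31, 34, 45, 71, 112, 166, 169, 166, 165, 164, 164, 164, 165, 166, 138, 63, 3, 0, 2, 3, 3, 3, 3, 3]
[726, 725, 725, 725, 724, 725, 726, 707, 613, 564, 569, 571, 570, 571, 570, 570, 568, 558, 496, 427, 524, 613, 679, 706, 708, 706, 682, 577, 483, 549, 567, 566, 566, 567, 566, 567, 565, 565, 593, 665, 713, 714, 713, 713, 714, 713, 714, 715]
False [ 0.9  5.1 -0.5]
[2, 2, 2, 2, 2, 1, 0, 20, 108, 159, 162, 161, 161, 161, 161, 161, 164, 166, 156, 130, 120, 68, 38, 30, 31, 38, 63, 97, 118, 156, 168, 169, 167, 166, 165, 165, 166, 169, 149, 71, 4, 0, 2, 3, 3, 3, 3, 3]
[724, 725, 725, 724, 724, 724, 725, 709, 623, 573, 570, 570, 571, 571, 571, 572, 570, 566, 521, 479, 594, 664, 693, 692, 694, 688, 640, 512, 438, 525, 564, 564, 562, 564, 566, 566, 564, 561, 581, 657, 712, 714, 712, 712, 712, 712, 712, 712]
(array([ 0.545,  0.12 , -1.58 ]), np.float64(1.0))
```

View pics/c.png

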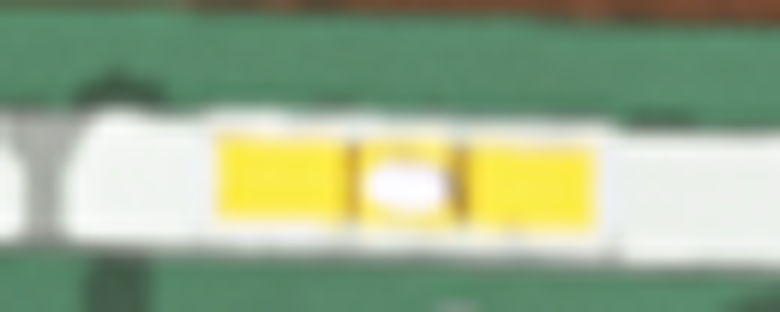

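The vial crop shows the marks at columns 352 and 460. The bubble spans 362–447, so it is centred. Now I'll withdraw and check again.

```bash
python3 - <<'E'
from h import *
manip.movel(S(.001,.12,.009),v=.05); manip.movel(S(.001,.28,.169),v=.2)
manip.wait(.5);a=vial(2);print(a[0].tolist());print(a[1].tolist(),manip.get_time())
t=viewer.read_camera("top");s=viewer.read_camera("scene")
v=cv2.resize(t[180:206,300:365,::-1],(780,312),interpolation=cv2.INTER_CUBIC)
b=np.hstack([cv2.resize(t[130:300,150:390,::-1],(390,276),interpolation=2),cv2.resize(s[120:290,200:440,::-1],(390,276),interpolation=2)])
cv2.imwrite("pics/d.png",np.vstack([v,b]))
E
```

```text
[0, 0, 0, 1, 0, 0, -2, 6, 98, 166, 169, 168, 167, 167, 167, 166, 166, 168, 167, 143, 94, 26, 13, 12, 13, 17, 32, 88, 131, 163, 163, 161, 160, 159, 158, 158, 160, 164, 140, 49, -2, -1, 1, 1, 1, 1, 1, 2]
[757, 757, 757, 757, 757, 757, 760, 752, 660, 592, 588, 590, 591, 590, 591, 591, 592, 590, 564, 545, 660, 735, 748, 746, 744, 742, 718, 590, 505, 570, 596, 597, 598, 599, 600, 599, 597, 593, 618, 708, 756, 754, 753, 754, 753, 754, 754, 754] 24.2167
```

View pics/d.png

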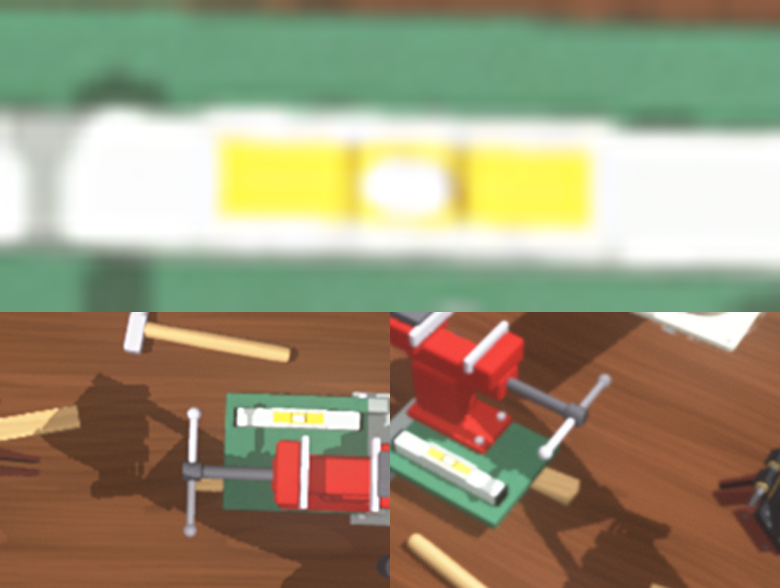

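The bubble spans 360–450 between the marks at 352 and 460. The wedge has stayed put and the robot is clear.

```bash
python3 -c "
from station import manip
print(manip.job_done())"
```

```text
the job is handed in; nothing more can be done
None
```

The wedge lies flat under the foot of the low corner, the bubble stands centred between its marks, and the robot is clear; I handed the job in at about 24 s of the 61 s allowed, having pushed the wedge with the fingertips (about 7 N at most) rather than gripping it.

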